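# Load two test panels upright into the panel carrier

## Task

Make the aluminium carrier up to a batch of three large test panels: take the two large panels out of the sloping black stand and stand each one, lower edge down as it was, fully home in an empty slot of its own in the carrier, letting go only once it is down in the slot. Leave the small panel in the stand and the panel already in the carrier where they are, and do not disturb the other things on the bench.

Things in the scene. Friction and masses are not known exactly. Their poses are not given: they have to be found in the camera images.
- panel_a: large test panel: flat white plastic plate with grey wells, 84 mm wide (own y), 66 mm high (own z), 10 mm thick (own x), about 70 g. Origin: centre of its lower edge face; upper edge at z = 66 mm. At first it leans in a rest of the sloping stand, its z axis 35 degrees from vertical, upper edge towards the stand's -x; only its upper 30 mm stand clear of the rest
- panel_b: the second large test panel, identical to panel_a, in another rest of the stand
- panel_small: a small test panel, same width and thickness but only 44 mm high, in the remaining rest of the stand; stays there. Origin and axes as for panel_a
- panel_loaded: a large test panel like panel_a that already stands upright in slot1 of the carrier; stays there
- stand: black sloping stand, fixed, 190 (x) by 104 (y) mm, side walls 34 mm high. Origin: centre of underside. Three rests in a row: panel feet at x = -38, 16, 70 mm, height 22 mm (panels 44 mm apart, measured square to them). A rest is a back plate under the panel's -x face, 36 mm up along it, a floor square to it and an 11 mm lip. Panels come out along their own z axis
- carrier: aluminium carrier, fixed, 176 (x) by 98 (y) by 36 mm high. Origin: centre of underside. Four upright slots in a row along its x, 44 mm apart, each 14.5 mm wide (x) and 90 mm long (y), with 6 mm bevels along the mouth; slot floor 8 mm, top 36 mm above the underside. A panel stands in a slot on its lower edge, its flat faces square to the carrier's x
- slot0 (a point): centre of the floor of carrier slot 0 (carrier x = -66 mm), empty at the start
- slot1 (a point): centre of the floor of carrier slot 1 (carrier x = -22 mm), occupied by panel_loaded
- slot2 (a point): centre of the floor of carrier slot 2 (carrier x = 22 mm), empty at the start
- slot3 (a point): centre of the floor of carrier slot 3 (carrier x = 66 mm), empty at the start
- dish_stack: bystander: loose stack of culture dishes, 60 mm across, 56 mm high; origin at the centre of its underside, as for all bystanders
- vial: bystander: loose capped jar, 34 mm across, 62 mm high
- marker: bystander: loose marker pen lying along its y axis, 130 mm long, 14 mm wide, 10 mm high
There are look-alikes about, which are no part of the job. Leave any brown or turquoise look-alike of the panel_b alone.

How it is judged:
By the outcome, as a careful person would: the job done as asked, in the order asked, and still so for the second after the job is handed in, with the robot touching nothing.
It also fails if it takes over 64 s, if anything falls off the work surface, if the arm or the gripper's body presses on something with over 40 N, if the wrist force passes 120 N, or if a joint passes its speed limit or range.

## Robot

A 6-joint arm with a two-finger parallel gripper is mounted at the origin on the work surface. World frame = base frame: x ahead of the robot, y to its left, z up, the work surface at z = 0. Lengths are in m, angles in degrees, forces in N, time in s.
With the tool pointing down it reaches from about 0.375 to 0.9 m from the base axis. Payload 3.1 kg.
Tool frame: the origin (TCP) lies on the centre line of the jaws, within the pads' length; the fingertips stand 19 mm ahead of it and the grasp point (between the pads) is the TCP (tips_ahead is the distance from the TCP to the fingertips, in m); z points along the fingers, y is the line along which they close (so a half turn about z gives the same grasp; the last joint's range is limited). The gripper opens to 87 mm and grips with 3 to 60 N. Pads are 19 mm wide; open, the fingers measure 117 mm over their backs; the gripper's body (75 mm by 190 mm) begins 51 mm behind the grasp point.
Start: joints at [-77.607, 30.224, 82.088, -0, 67.689, -10.227], TCP at [0.24, -0.577, 0.242] pointing down, gripper open.
Joint ranges: [-176.69, 176.69], [-43.24, 126.21], [12.49, 139.97], [-82, 262], [0, 151.66], [-163.58, 163.58]. Speed limits (degrees/s): [159.86, 159.86, 180, 180, 180, 180].

## Interface

Orientations are given as a 3x3 rotation matrix whose columns are the frame's x, y, z axes.
In Python, from rig import read_state, capture, hand_in, trace, landmark_of, tips_ahead gives the robot as it stands.
- The arm moves only by the shell command python3 -m jog 'ROWS'. ROWS is JSON, a list of rows, each an object of numbers: "tx", "ty", "tz": the shift along the tool's x, y, z in cm; "roll": the turn about the tool's z in rad; "jaw": the opening, from 0 (shut) to 1 (fully open). A call has 1 to 8 rows; each row shifts and turns the commanded pose from where the row before left it, along the tool's axes as they then stand; what a row does not reach is not made up. A row lasts 1/10 s, in which the tool goes at most 50 mm and 8.59 degrees, less where a joint would pass 70% of its speed; a pose out of reach is approached as far as the arm can. A call with a gripper value outside its range is refused whole. The fingers move at their own pace and stop on an object; the grip force is fixed at half the most. Time passes only in rows, so rows that do not move let the fingers close. It gives the time, the measured TCP pose, the force, the opening and the grip force at its end, in the units of the state.
- read_state(): the state, without advancing time (a new reading comes with each control period).
- capture(name): name is "side" or "top"; returns a dict with "img" (420x560x3 uint8, red, green, blue), "vertical_fov" (degrees; the focal length in pixels is half the picture's height over the tangent of half this angle, whatever the lens; pixels are square), "cx", "cy" (the principal point, pixels), "k1" (the pictures are not rectified: a ray, as slopes to the right and down, at radius r is drawn at 1 + k1 r^2 times it, then the intrinsics apply), "cam_to_world" (4x4, takes a point from camera to world coordinates). Camera axes: x right, y up, looking along -z (the intrinsics and any distortion apply to the point x, -y, -z); pixel columns grow to the right and rows downward; lengths in m; the calibration is good to about 2 mm. A picture is of the moment at which its call begins. There is no depth.
- hand_in(): hands the job in; it is judged then, once.
Trained networks look in the newest picture that a camera, given by its name, has taken for a name from the list of things; names that differ only in an ending like _2 or _b are one class to them, and where a whole thing is asked for, a point or a joint stands for the part that bears it (a point fixed in the world has none). Each returns a list of dicts, best first, with "p" (0 to 1); they miss things now and then, are a little off and sometimes report something else, mostly with a low value. They report only what shows in the picture. A call takes as long as a camera call. They do not tell look-alikes from the thing itself.
- trace(camera, thing): "pixels" (420x560 bool, what is visible of it) and "bbox" ([left, top, width, height] in pixels, round what is visible of it).
- landmark_of(camera, thing): "point" ([row, column] in pixels: a listed point, or the origin of a listed thing).
The state is a dict: "time_s": time; "joint_positions": joint angles; "qvel": joint speeds; "tau": joint torques, N m; "position": TCP position; "tcp_rot": TCP orientation; "force": force on the tool from outside, world axes, zero at the start; "moment": the same for the moment, N m; "opening": opening from 0.0 (shut) to 1.0 (fully open); "grasp_force": force on a finger pad.
Only numpy, scipy, OpenCV 4.12 (cv2) and the standard library are available. Lean on these libraries where they do the work, as an engineer would, in place of code of your own. Each camera call takes 0.05 s, during which the arm holds its last target. There are 200 camera calls.

## Working session

There is one attempt and no reset: what is moved stays moved. The work goes in short steps, Python scripts to look and compute and a shell command to move; the robot and the scene stay as the last step left them, time stands still between calls to the robot, and variables do not carry over. Pictures are saved under pics/ and viewed, at most 11 in all, crops included, and the job is handed in when it is done.

```bash
mkdir -p pics; ls
cat > h.py <<'E'
import numpy as np, cv2
from rig import *
def K(c):
    h=c["img"].shape[0]; f=h/2/np.tan(np.radians(c["vertical_fov"]/2)); return f
def ray(c,row,col):
    f=K(c); d=np.array([(col-c["cx"])/f,(row-c["cy"])/f]); u=d.copy()
    for _ in range(30): u=d/(1+c["k1"]*(u@u))
    T=np.array(c["cam_to_world"]); v=T[:3,:3]@np.array([u[0],-u[1],-1.]); return T[:3,3],v/np.linalg.norm(v)
def proj(c,P):
    T=np.array(c["cam_to_world"]); q=T[:3,:3].T@(np.asarray(P)-T[:3,3]); u=np.array([q[0],-q[1]])/-q[2]
    u=u*(1+c["k1"]*(u@u)); f=K(c); return np.array([c["cy"]+f*u[1],c["cx"]+f*u[0]])
def tri(rays):
    A=np.zeros((3,3));b=np.zeros(3)
    for o,d in rays:
        M=np.eye(3)-np.outer(d,d);A+=M;b+=M@o
    p=np.linalg.solve(A,b); return p,[np.linalg.norm(np.cross(p-o,d)) for o,d in rays]
def atz(c,row,col,z):
    o,d=ray(c,row,col); return o+d*(z-o[2])/d[2]
E
python3 - <<'E'
from h import *
for n in("top","side"):
    c=capture(n); cv2.imwrite(f"pics/{n}0.png",c["img"][:,:,::-1]); print(n,c["vertical_fov"],c["cx"],c["cy"],c["k1"],np.round(c["cam_to_world"],3).tolist())
    for t in("panel_a","panel_small","panel_loaded","stand","carrier","slot0","slot1","slot2","slot3"):
        print(t,[(round(r["p"],2),np.round(r["point"],1).tolist()) for r in landmark_of(n,t)][:5],[(round(r["p"],2),r["bbox"]) for r in trace(n,t)][:5] if t[:4]!="slot" else "")
print(read_state())
E
```

```text
pics
top 47.00640565081112 290.34384025030363 209.6021940186976 -0.10401073044239377 [[-0.013, 0.994, -0.109, 0.43], [-1.0, -0.013, -0.003, 0.093], [-0.004, 0.109, 0.994, 1.034], [0.0, 0.0, 0.0, 1.0]]
panel_a [(0.82, [176.5, 226.2]), (0.8, [205.3, 230.0]), (0.77, [246.8, 285.3]), (0.73, [132.5, 275.5]), (0.58, [227.4, 144.9])] [(0.92, [269.5, 212.1, 45.7, 38.3]), (0.69, [263.0, 121.8, 47.2, 46.7]), (0.67, [204.8, 203.3, 41.3, 19.4]), (0.66, [131.4, 193.2, 47.8, 51.2]), (0.65, [204.3, 175.1, 41.8, 19.9])]
panel_small [(0.79, [228.6, 225.8]), (0.45, [174.7, 412.3])] [(0.68, [205.2, 202.5, 41.4, 19.2]), (0.58, [203.4, 228.2, 41.9, 15.5])]
panel_loaded [(0.75, [177.0, 227.0]), (0.52, [216.5, 414.6])] [(0.58, [399.7, 209.5, 43.7, 12.4])]
stand [(0.61, [209.1, 226.0])] [(0.67, [199.9, 161.5, 51.0, 95.2])]
carrier [(0.68, [203.9, 417.4]), (0.17, [292.2, 317.0])] [(0.64, [387.9, 160.4, 59.1, 89.0])]
slot0 [(0.92, [175.7, 412.9]), (0.85, [239.5, 421.3]), (0.84, [195.8, 413.2]), (0.69, [218.8, 417.6])] 
slot1 [(0.92, [175.7, 412.9]), (0.85, [239.5, 421.3]), (0.84, [195.8, 413.2]), (0.69, [218.
[... 1679 characters left out ...]
.45255620e-04,
        6.76894716e+01, -1.02277606e+01]), 'qvel': array([ 0.01335285,  0.01233523, -0.03242855,  0.00951603, -0.08213585,
       -0.05099639]), 'tau': array([-1.21247886e-03, -4.40008771e+01, -1.76981252e+01,  6.31471421e-02,
        5.04761108e-02, -3.07063874e-05]), 'position': array([ 0.24040506, -0.57688829,  0.24153338]), 'tcp_rot': array([[ 9.23073448e-01,  3.84623724e-01, -1.14812322e-05],
       [ 3.84623724e-01, -9.23073448e-01,  3.37995099e-05],
       [ 2.40207274e-06, -3.56153844e-05, -9.99999999e-01]]), 'force': array([0.5405687 , 0.77898449, 0.88018557]), 'moment': array([ 0.0148501 ,  0.00543284, -0.01208416]), 'grasp_force': 0.0, 'opening': 0.9962471615995411}
```

Run:
```python
import cv2
a=cv2.imread("pics/top0.png");b=cv2.imread("pics/side0.png")
cv2.imwrite("pics/top0c.png",cv2.resize(a[90:330,110:480],None,fx=2.1,fy=2.1,interpolation=cv2.INTER_CUBIC))
cv2.imwrite("pics/side0c.png",cv2.resize(b[130:370,130:430],None,fx=2.5,fy=2.5,interpolation=cv2.INTER_CUBIC))
```

```text
(no output)
```

View pics/top0c.png

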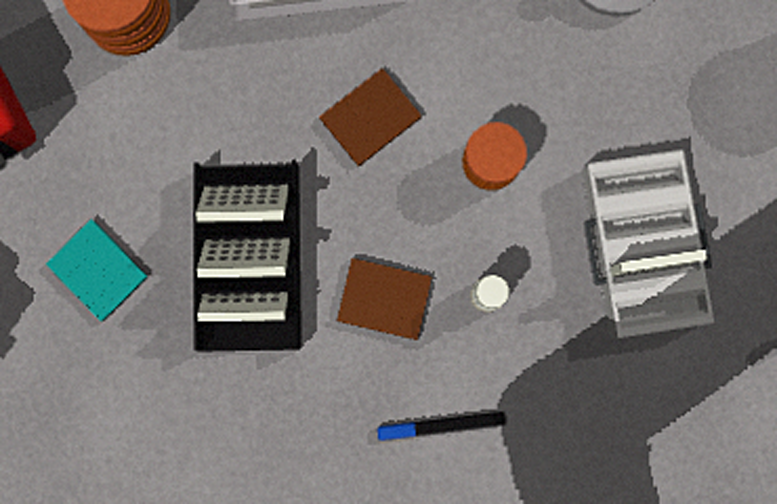

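View pics/side0c.png

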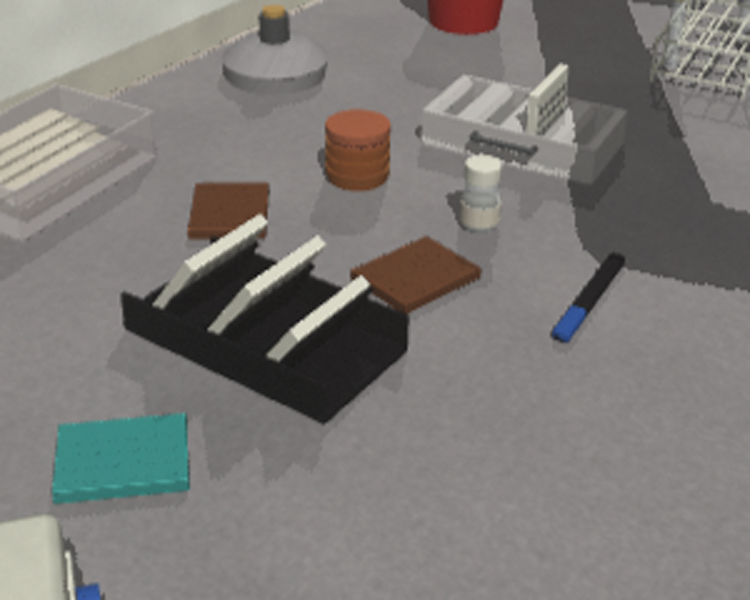

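The top view shows the stand at about (226,209) px with the small panel in the nearest rest (row 236) and the large ones in the two far rests. The carrier is at about (417,204), turned a few degrees, with the loaded panel in the second slot from the robot. The brown and turquoise plates are the look-alikes. Next I triangulate and check with overlays.

```bash
cat > m.py <<'E'
from h import *
T=capture("top");S=capture("side")
P=lambda a,b:tri([ray(T,*a),ray(S,*b)])
def show(n,a,b):
    p,e=P(a,b);print(n,np.round(p,4),"err",np.round(max(e),4))
show("s3?",(175.7,412.9),(176.4,314.9));show("s2",(195.8,413.2),(180.6,332.1));show("s1",(218.8,417.6),(191.3,349.1));show("s0",(239.5,421.3),(186.9,364.0))
show("carrier",(203.9,417.4),(186.7,338.6));show("stand",(209.1,226.0),(268.7,237.4))
show("pfar",(176.5,226.2),(242.4,209)); show("pmid",(205.3,230.0),(254.3,230.8)); show("psm",(228.6,225.8),(266.6,248))
# fit the stand and carrier outlines: masks -> pose (x,y,yaw) by silhouette IoU-like
from scipy.optimize import minimize
from scipy.spatial.transform import Rotation as R
def mask(n,t):
    r=trace(n,t); print(n,t,[(x["p"],x["bbox"]) for x in r][:2]); return r[0]["pixels"].astype(np.uint8)
def hull(c,pts):
    q=np.array([proj(c,p)[::-1] for p in pts]).astype(np.float32); m=np.zeros((420*4,560*4),np.uint8)
    cv2.fillConvexPoly(m,np.int32(np.round(cv2.convexHull(q)[:,0]*4+1.5)),1); return m
def box(x,y,yaw,L,W,H):
    c,s=np.cos(yaw),np.sin(yaw)
    return [[x+c*a-s*b,y+s*a+c*b,z] for a in(-L/2,L/2) for b in(-W/2,W/2) for z in(0,H)]
def fit(t,x0,L,W,H,others):
    ms={}
    for n,c in(("top",T),("side",S)):
        m=mask(n,t)
        for o in others:
            for r in trace(n,o):
                if r["p"]>.5: m|=0
        # convex hull of mask's largest blob
        k,l,st,_=cv2.connectedComponentsWithStats(m); b=(l==1+np.argmax(st[1:,4])).astype(np.uint8)
        ms[n]=cv2.resize(b,None,fx=4,fy=4,interpolation=cv2.INTER_NEAREST)
    def cost(v):
        s=0
        for n,c in(("top",T),("side",S)):
            h=hull(c,box(*v,L,W,H)); s+=(h!=ms[n]).sum()/h.sum()
        return s
    r=min((minimize(cost,[x0[0],x0[1],y],method="Nelder-Mead",options=dict(initial_simplex=[[x0[0],x0[1],y],[x0[0]+.01,x0[1],y],[x0[0],x0[1]+.01,y],[x0[0],x0[1],y+.05]])) for y in(-.05,.07)),key=lambda r:r.fun)
    print(t,np.round(r.x,4),np.degrees(r.x[2]),r.fun); return r.x
E
cat >> m.py <<'E'
if __name__=="__main__":
    p,_=P((203.9,417.4),(186.7,338.6)); cf=fit("carrier",p,.176,.098,.036,[])
    p,_=P((209.1,226.0),(268.7,237.4)); sf=fit("stand",p,.190,.104,.034,[])
    np.save("fit.npy",[cf,sf])
E
python3 m.py
```

```text
s3? [ 0.6114 -0.1699  0.0118] err 0.001
s2 [ 0.5647 -0.1694  0.0142] err 0.0039
s1 [ 0.5189 -0.1812 -0.0065] err 0.0016
s0 [ 0.4759 -0.1789  0.0196] err 0.0021
carrier [ 0.5503 -0.1818 -0.0035] err 0.0026
stand [ 0.5412  0.2321 -0.0044] err 0.0068
pfar [0.6097 0.229  0.0259] err 0.0041
pmid [0.5529 0.2247 0.018 ] err 0.0007
psm [0.5039 0.234  0.0163] err 0.0011
top carrier [(0.59, [386.9, 161.8, 63.0, 87.2])]
side carrier [(0.85, [299.0, 162.9, 85.2, 39.1])]
carrier [ 0.5451 -0.1754  0.1259] 7.2115331292380125 0.2606591560602056
top stand [(0.7, [199.9, 166.0, 49.3, 91.5])]
side stand [(0.82, [178.6, 228.9, 114.9, 69.2]), (0.36, [296.2, 162.2, 84.1, 37.4])]
stand [0.5386 0.2297 0.0029] 0.16354201022288353 0.6643705178109995
```

```bash
cat > ov.py <<'E'
from h import *
def frame(v):
    x,y,a=v; M=np.eye(4); M[:2,:2]=[[np.cos(a),-np.sin(a)],[np.sin(a),np.cos(a)]]; M[:2,3]=x,y; return M
def tr(M,p): return (M@np.append(p,1))[:3]
def boxl(L,W,z0,z1,x0=0):
    q=[(x0+a*L/2,b*W/2) for a,b in((-1,-1),(1,-1),(1,1),(-1,1))]; o=[]
    for i in range(4):
        a,b=q[i],q[(i+1)%4]; o+=[((*a,z0),(*b,z0)),((*a,z1),(*b,z1)),((*a,z0),(*a,z1))]
    return o
def panel(xf,z0,tilt,h):
    s,c=np.sin(tilt),np.cos(tilt)
    f=lambda p:(xf+c*p[0]-s*p[2],p[1],z0+s*p[0]+c*p[2])
    return [(f(a),f(b)) for a,b in boxl(.01,.084,0,h)]
def draw(c,img,x0,y0,k,M,L,col):
    for a,b in L:
        p,q=[(proj(c,tr(M,np.array(v)))[::-1]-[x0,y0]+.5)*k for v in(a,b)]
        cv2.line(img,tuple(int(round(v*8)) for v in p),tuple(int(round(v*8)) for v in q),col,1,cv2.LINE_AA,3)
def tile(c,rect,k,cf,sf,which):
    x,y,w,h=rect; im=cv2.resize(c["img"][y:y+h,x:x+w,::-1],None,fx=k,fy=k,interpolation=cv2.INTER_CUBIC)
    if which=="c":
        M=frame(cf); draw(c,im,x,y,k,M,boxl(.176,.098,0,.036),(0,0,255)); draw(c,im,x,y,k,M,panel(-.022,.008,0,.066),(0,255,0))
        for xx in(-.066,.022,.066): draw(c,im,x,y,k,M,boxl(.0145,.09,.008,.03,xx)[1::3],(255,0,0))
    else:
        M=frame(sf); draw(c,im,x,y,k,M,boxl(.19,.104,0,.034),(0,0,255)); t=np.radians(35)
        for xf,h in((-.038,.044),(.016,.066),(.07,.066)): draw(c,im,x,y,k,M,panel(xf,.022,t,h),(0,255,0))
    return im
def sheet(T,S,cf,sf,out):
    k=6
    a=tile(T,(385,150,66,100),k,cf,sf,"c");b=tile(T,(195,155,66,110),k,cf,sf,"s")
    d=tile(S,(290,150,100,60),4,cf,sf,"c");e=tile(S,(175,210,125,95),3,cf,sf,"s")
    im=np.zeros((1000,800,3),np.uint8)
    for t,x,y in((a,0,0),(b,398,0)): im[y:y+t.shape[0],x:x+t.shape[1]]=t[:, :800-x]
    cv2.imwrite(out+"_t.png",im[:600])
    im2=np.zeros((600,800,3),np.uint8); im2[:240,:400]=d; im2[245:245+285,:375]=e
    cv2.imwrite(out+"_s.png",np.vstack([im2[:540,:410]]));
E
python3 - <<'E'
from ov import *
cf,sf=np.load("fit.npy"); sheet(capture("top"),capture("side"),cf,sf,"pics/ov1")
a=cv2.imread("pics/ov1_t.png");b=cv2.imread("pics/ov1_s.png")
E
```

```text
(no output)
```

View pics/ov1_t.png

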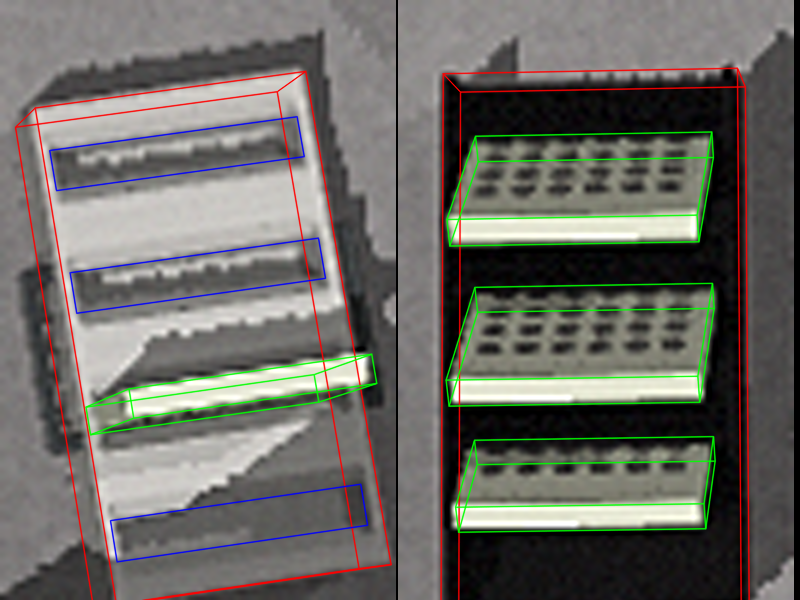

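View pics/ov1_s.png

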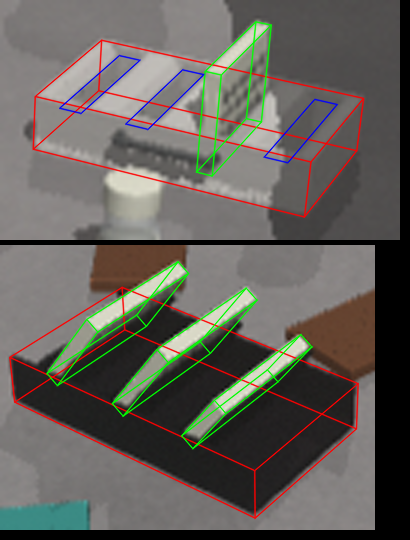

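The overlay shows the stand model on target: panel feet at x≈.609, .555 and .501, y≈.230. The carrier fits at (.545, -.175), yaw 7.2°. The tool can't tilt, so the plan is:
- Grip each panel across its width (84 mm).
- Draw it out along its own axis.
- Use the slot to turn it upright in the pads.

```bash
python3 -m jog '[{"roll":0.1315,"jaw":1},{"roll":0.1315,"jaw":1},{"roll":0.1315,"jaw":1},{"tx":1.9,"ty":-4.4,"jaw":1},{"tx":1.9,"ty":-4.4,"jaw":1},{"tx":1.9,"ty":-4.4,"jaw":1},{"tx":1.9,"ty":-4.4,"jaw":1},{"tx":1.9,"ty":-4.4,"jaw":1}]'
python3 -m jog '[{"tx":1.9,"ty":-4.4,"jaw":1},{"tx":1.9,"ty":-4.4,"jaw":1},{"tx":1.9,"ty":-4.4,"jaw":1},{"tx":1.9,"ty":-4.4,"jaw":1},{"tx":1.9,"ty":-4.4,"jaw":1},{"tx":1.9,"ty":-4.4,"jaw":1},{"tx":1.9,"ty":-4.4,"jaw":1},{"tx":1.9,"ty":-4.4,"jaw":1}]'
```

```text
$[0]: bad value
$[0]: bad value
```

```bash
python3 -m jog '[{"tx":0,"ty":0,"tz":0,"roll":0.1315,"jaw":1.0},{"tx":0,"ty":0,"tz":0,"roll":0.1315,"jaw":1.0},{"tx":0,"ty":0,"tz":0,"roll":0.1315,"jaw":1.0}]'; python3 -m jog --help | head -20
```

```text
time_s: 2.2
position: [0.2404, -0.5769, 0.2416]
tcp_rot: [[1.0, -0.005, -0.0], [-0.005, -1.0, -0.0], [-0.0, 0.0, -1.0]]
force: [-0.4, 0.5, -0.6]
opening: 0.997
grasp_force: 0.0invalid input: not JSON, or not a number
```

```bash
python3 -m jog '[{"tx":1.9,"ty":-4.4,"tz":0,"roll":-0.008,"jaw":1},{"tx":1.9,"ty":-4.4,"tz":0,"roll":0,"jaw":1},{"tx":1.9,"ty":-4.4,"tz":0,"roll":0,"jaw":1},{"tx":1.9,"ty":-4.4,"tz":0,"roll":0,"jaw":1},{"tx":1.9,"ty":-4.4,"tz":0,"roll":0,"jaw":1},{"tx":1.9,"ty":-4.4,"tz":0,"roll":0,"jaw":1},{"tx":1.9,"ty":-4.4,"tz":0,"roll":0,"jaw":1},{"tx":1.9,"ty":-4.4,"tz":0,"roll":0,"jaw":1}]' &&
python3 -m jog '[{"tx":1.9,"ty":-4.4,"tz":0,"roll":0,"jaw":1},{"tx":1.9,"ty":-4.4,"tz":0,"roll":0,"jaw":1},{"tx":1.9,"ty":-4.4,"tz":0,"roll":0,"jaw":1},{"tx":1.9,"ty":-4.4,"tz":0,"roll":0,"jaw":1},{"tx":1.9,"ty":-4.4,"tz":0,"roll":0,"jaw":1},{"tx":1.9,"ty":-4.4,"tz":0,"roll":0,"jaw":1},{"tx":1.9,"ty":-4.4,"tz":0,"roll":0,"jaw":1},{"tx":1.9,"ty":-4.4,"tz":0,"roll":0,"jaw":1}]'
```

```text
time_s: 3.0
position: [0.3904, -0.2222, 0.2419]
tcp_rot: [[1.0, 0.008, 0.001], [0.008, -1.0, -0.001], [0.001, 0.001, -1.0]]
force: [0.1, -0.2, -0.3]
opening: 1.001
grasp_force: 0.0
time_s: 3.8
position: [0.5395, 0.1315, 0.2418]
tcp_rot: [[1.0, 0.009, 0.001], [0.009, -1.0, -0.0], [0.001, 0.0, -1.0]]
force: [1.1, -0.6, 0.9]
opening: 1.0
grasp_force: 0.0
```

```bash
python3 -m jog '[{"tx":1.7,"ty":-4.2,"tz":0,"roll":0,"jaw":1},{"tx":1.7,"ty":-4.2,"tz":0,"roll":0,"jaw":1},{"tx":0,"ty":-1.7,"tz":3.5,"roll":0,"jaw":1},{"tx":0,"ty":0,"tz":4,"roll":0,"jaw":1},{"tx":0,"ty":0,"tz":4,"roll":0,"jaw":1},{"tx":0,"ty":0,"tz":0,"roll":0,"jaw":1},{"tx":0,"ty":0,"tz":0,"roll":0,"jaw":1}]'
python3 - <<'E'
from h import *
for n in("top","side"):
    c=capture(n); print(c["img"].shape)
    x,y,w,h=(190,120,110,140) if n=="top" else (165,140,150,160)
    cv2.imwrite(f"pics/{n}1.png",cv2.resize(c["img"][y:y+h,x:x+w,::-1],None,fx=3.5,fy=3.5,interpolation=cv2.INTER_CUBIC))
a=cv2.imread("pics/top1.png");b=cv2.imread("pics/side1.png");im=np.zeros((560,910,3),np.uint8);im[:490,:385]=a;im[:,385:]=b
cv2.imwrite("pics/both1.png",cv2.resize(im,None,fx=.87,fy=.87))
E
```

```text
time_s: 4.5
position: [0.5721, 0.2307, 0.1265]
tcp_rot: [[1.0, 0.008, -0.001], [0.008, -1.0, -0.0], [-0.001, 0.0, -1.0]]
force: [0.3, -0.2, 0.8]
opening: 1.002
grasp_force: 0.0
(420, 560, 3)
(420, 560, 3)
```

View pics/both1.png

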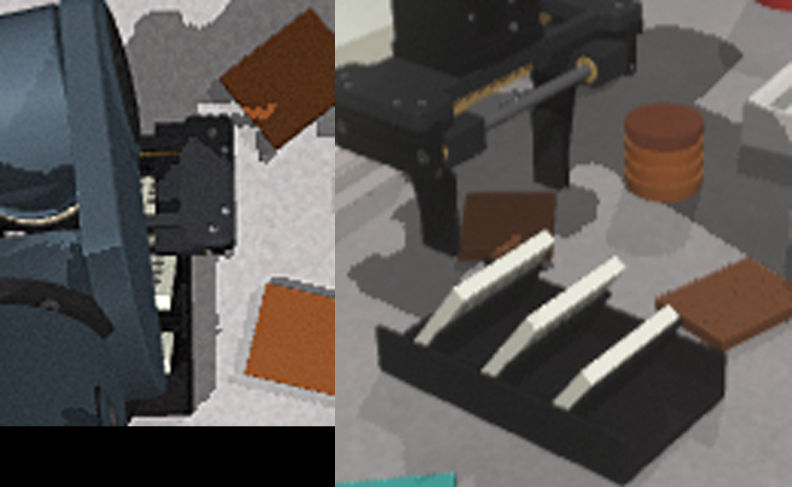

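Side view: the gripper is above the far panel, with its near finger at about (440,250) in the picture and the far one at (552,185), either side of the panel. Lowering by feel.

```bash
python3 -m jog '[{"tx":0.7,"ty":0.05,"tz":1.5,"roll":-0.004,"jaw":1},{"tx":0,"ty":0,"tz":1,"roll":0,"jaw":1},{"tx":0,"ty":0,"tz":0.3,"roll":0,"jaw":1},{"tx":0,"ty":0,"tz":0.3,"roll":0,"jaw":1},{"tx":0,"ty":0,"tz":0,"roll":0,"jaw":1}]'
python3 -m jog '[{"tx":0,"ty":0,"tz":0.3,"roll":0,"jaw":1},{"tx":0,"ty":0,"tz":0.3,"roll":0,"jaw":1},{"tx":0,"ty":0,"tz":0,"roll":0,"jaw":1}]';python3 - <<'E'
from h import *
s=read_state();print(s["force"],s["moment"])
E
```

```text
time_s: 5.1
position: [0.5787, 0.2302, 0.0951]
tcp_rot: [[1.0, 0.012, -0.001], [0.012, -1.0, -0.0], [-0.001, 0.0, -1.0]]
force: [0.9, 0.4, -0.6]
opening: 1.0
grasp_force: 0.0
time_s: 5.4
position: [0.5788, 0.2303, 0.0892]
tcp_rot: [[1.0, 0.012, -0.001], [0.012, -1.0, -0.0], [-0.001, 0.0, -1.0]]
force: [-0.2, -0.3, 0.4]
opening: 0.998
grasp_force: 0.0
[-0.20236677 -0.26563611  0.37158141] [0.01407214 0.00412656 0.0006672 ]
```

```bash
python3 -m jog '[{"tx":0,"ty":0,"tz":0.2,"roll":0.008,"jaw":1},{"tx":0,"ty":0,"tz":0.3,"roll":0,"jaw":1},{"tx":0,"ty":0,"tz":0.3,"roll":0,"jaw":1},{"tx":0,"ty":0,"tz":0.3,"roll":0,"jaw":1},{"tx":0,"ty":0,"tz":0.3,"roll":0,"jaw":1},{"tx":0,"ty":0,"tz":0.1,"roll":0,"jaw":1},{"tx":0,"ty":0,"tz":0,"roll":0,"jaw":1}]'
```

```text
time_s: 6.1
position: [0.5789, 0.2302, 0.0743]
tcp_rot: [[1.0, 0.004, -0.001], [0.004, -1.0, -0.0], [-0.001, 0.0, -1.0]]
force: [0.7, -0.4, -1.0]
opening: 1.002
grasp_force: 0.0
```

```bash
python3 -m jog '[{"tx":0,"ty":0,"tz":0,"roll":0,"jaw":0.9},{"tx":0,"ty":0,"tz":0,"roll":0,"jaw":0.9},{"tx":0,"ty":0,"tz":0,"roll":0,"jaw":0.9},{"tx":0,"ty":0,"tz":0,"roll":0,"jaw":0.9}]'
```

```text
time_s: 6.5
position: [0.5791, 0.2303, 0.0746]
tcp_rot: [[1.0, 0.004, 0.0], [0.004, -1.0, 0.0], [0.0, -0.0, -1.0]]
force: [-0.2, -0.7, 0.6]
opening: 0.964
grasp_force: 30.0
```

Gripped at 83.9 mm. Drawing it out along its own axis.

```bash
python3 -m jog '[{"tx":-0.29,"ty":0,"tz":-0.41,"roll":0,"jaw":0.9},{"tx":-0.57,"ty":0,"tz":-0.82,"roll":0,"jaw":0.9},{"tx":-0.57,"ty":0,"tz":-0.82,"roll":0,"jaw":0.9},{"tx":-0.57,"ty":0,"tz":-0.82,"roll":0,"jaw":0.9},{"tx":-0.57,"ty":0,"tz":-0.82,"roll":0,"jaw":0.9}]'
```

```text
time_s: 7.0
position: [0.5526, 0.2302, 0.1125]
tcp_rot: [[1.0, 0.004, 0.0], [0.004, -1.0, 0.0], [0.0, -0.0, -1.0]]
force: [-0.9, 0.3, -0.4]
opening: 0.963
grasp_force: 30.0
```

```bash
python3 -m jog '[{"tx":-0.57,"ty":0,"tz":-0.82,"roll":0,"jaw":0.9},{"tx":-0.86,"ty":0,"tz":-1.23,"roll":0,"jaw":0.9},{"tx":-0.86,"ty":0,"tz":-1.23,"roll":0,"jaw":0.9},{"tx":0,"ty":0,"tz":-3,"roll":0,"jaw":0.9},{"tx":0,"ty":0,"tz":-3,"roll":0,"jaw":0.9},{"tx":0,"ty":0,"tz":0,"roll":0,"jaw":0.9}]'
python3 - <<'E'
from h import *
c=capture("side");cv2.imwrite("pics/side2.png",cv2.resize(c["img"][60:320,130:420,::-1],None,fx=2.3,fy=2.3,interpolation=cv2.INTER_CUBIC))
E
```

```text
time_s: 7.6
position: [0.5328, 0.2309, 0.2093]
tcp_rot: [[1.0, 0.005, 0.01], [0.005, -1.0, 0.002], [0.01, -0.002, -1.0]]
force: [-0.3, 0.7, -0.4]
opening: 0.96
grasp_force: 30.0
```

View pics/side2.png

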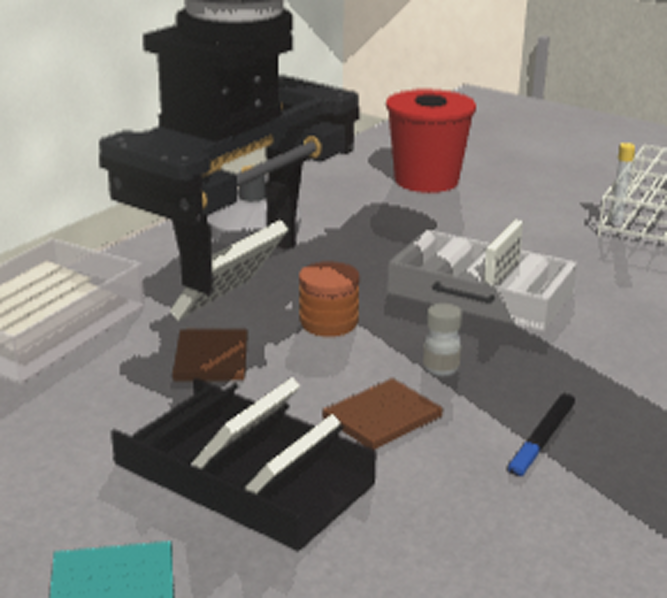

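The panel is held with its 35° lean kept (its edge runs from (180,310) to (285,230)), and the others are undisturbed. Carrying it over slot 3.

```bash
python3 -m jog '[{"tx":0.3,"ty":2,"tz":0,"roll":0,"jaw":0.9},{"tx":0.6,"ty":4.4,"tz":0,"roll":0,"jaw":0.9},{"tx":0.6,"ty":4.4,"tz":0,"roll":0,"jaw":0.9},{"tx":0.6,"ty":4.4,"tz":0,"roll":0,"jaw":0.9},{"tx":0.6,"ty":4.4,"tz":0,"roll":0,"jaw":0.9},{"tx":0.6,"ty":4.4,"tz":0,"roll":0,"jaw":0.9},{"tx":0.6,"ty":4.4,"tz":0,"roll":0,"jaw":0.9},{"tx":0.6,"ty":4.4,"tz":0,"roll":0,"jaw":0.9}]' && python3 -m jog '[{"tx":0.25,"ty":4.4,"tz":0,"roll":0,"jaw":0.9},{"tx":0,"ty":3,"tz":0,"roll":0,"jaw":0.9},{"tx":0,"ty":0,"tz":0,"roll":-0.06,"jaw":0.9},{"tx":0,"ty":0,"tz":2,"roll":-0.06,"jaw":0.9},{"tx":0,"ty":0,"tz":3,"roll":0,"jaw":0.9},{"tx":0,"ty":0,"tz":3,"roll":0,"jaw":0.9},{"tx":0,"ty":0,"tz":0,"roll":0,"jaw":0.9},{"tx":0,"ty":0,"tz":0,"roll":0,"jaw":0.9}]'
```

```text
time_s: 8.45
position: [0.5756, -0.0991, 0.2029]
tcp_rot: [[1.0, 0.004, -0.003], [0.004, -1.0, 0.001], [-0.003, -0.001, -1.0]]
force: [1.1, 0.1, -0.5]
opening: 0.962
grasp_force: 30.0
time_s: 9.25
position: [0.5788, -0.1712, 0.1233]
tcp_rot: [[0.992, 0.124, -0.003], [0.124, -0.992, 0.001], [-0.003, -0.002, -1.0]]
force: [0.3, 0.2, -0.1]
opening: 0.961
grasp_force: 30.0
```

```bash
python3 -m jog '[{"tx":0.35,"ty":0,"tz":2,"roll":0,"jaw":0.9},{"tx":0,"ty":0,"tz":1,"roll":0,"jaw":0.9},{"tx":0,"ty":0,"tz":0,"roll":0,"jaw":0.9},{"tx":0,"ty":0,"tz":0,"roll":0,"jaw":0.9}]'
cat > look.py <<'E'
from ov import *
import sys
cf,sf=np.load("fit.npy"); s=read_state(); R=np.array(s["tcp_rot"]);p=s["position"]
foot=p+R@np.array([.0295,0,.0526]); print(s["position"],foot,"foot in carrier",(np.linalg.inv(frame(cf))@np.append(foot,1))[:3])
ims=[]
for n,(x,y,w,h),k in(("side",(280,110,120,120),4.6),("top",(350,130,110,130),4.2)):
    c=capture(n); im=tile(c,(x,y,w,h),1,cf,sf,"c") if 0 else cv2.resize(c["img"][y:y+h,x:x+w,::-1],None,fx=k,fy=k,interpolation=cv2.INTER_CUBIC)
    if len(sys.argv)>2:
        M=np.eye(4);M[:3,0]=R[:,0];M[:3,1]=-R[:,1];M[:3,2]=-R[:,2];M[:3,3]=foot
        draw(c,im,x,y,k,M,panel(0,0,np.radians(float(sys.argv[2])),.066),(0,255,0))
    C=frame(cf)
    for xx in(-.066,.066): draw(c,im,x,y,k,C,boxl(.0265,.09,.036,.036,xx)[1::3],(0,0,255))
    ims.append(im[:552,:800])
H=max(i.shape[0] for i in ims); ims=[np.pad(i,((0,H-i.shape[0]),(0,0),(0,0))) for i in ims]
im=np.hstack(ims); f=min(1,800/im.shape[1],600/im.shape[0]); cv2.imwrite(sys.argv[1],cv2.resize(im,None,fx=f,fy=f,interpolation=cv2.INTER_AREA))
E
python3 look.py pics/l1.png 35
```

```text
time_s: 9.65
position: [0.5834, -0.1713, 0.095]
tcp_rot: [[0.992, 0.124, 0.001], [0.124, -0.992, -0.0], [0.001, 0.0, -1.0]]
force: [0.5, 0.5, -1.4]
opening: 0.962
grasp_force: 30.0
[ 0.58343327 -0.17133159  0.09504612] [ 0.6127447  -0.16769018  0.04246675] foot in carrier [ 0.06811674 -0.00082243  0.04246675]
```

View pics/l1.png

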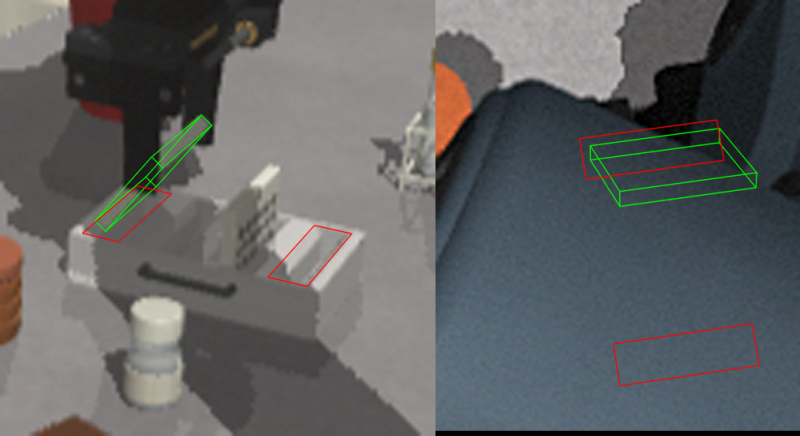

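The side view shows the panel's foot over the far slot's mouth, with the prediction and the picture agreeing. Entering gently.

```bash
python3 -m jog '[{"tx":-0.1,"ty":-0.05,"tz":0.3,"roll":0,"jaw":0.9},{"tx":0,"ty":0,"tz":0.3,"roll":0,"jaw":0.9},{"tx":0,"ty":0,"tz":0.3,"roll":0,"jaw":0.9},{"tx":0,"ty":0,"tz":0.3,"roll":0,"jaw":0.9},{"tx":0,"ty":0,"tz":0,"roll":0,"jaw":0.9}]'
```

```text
time_s: 10.25
position: [0.5818, -0.1708, 0.0816]
tcp_rot: [[0.992, 0.124, -0.001], [0.124, -0.992, 0.001], [-0.001, -0.001, -1.0]]
force: [-0.5, 0.3, -0.6]
opening: 0.961
grasp_force: 30.0
```

```bash
python3 -m jog '[{"tx":0,"ty":0,"tz":0.3,"roll":0,"jaw":0.9},{"tx":0.45,"ty":0,"tz":-0.15,"roll":0,"jaw":0.9},{"tx":0.45,"ty":0,"tz":-0.2,"roll":0,"jaw":0.9},{"tx":0,"ty":0,"tz":0,"roll":0,"jaw":0.9}]'
```

```text
time_s: 10.65
position: [0.5885, -0.1697, 0.0822]
tcp_rot: [[0.992, 0.126, -0.007], [0.126, -0.992, 0.001], [-0.007, -0.002, -1.0]]
force: [-6.7, -2.1, 0.2]
opening: 0.963
grasp_force: 30.0
```

```bash
python3 -m jog '[{"tx":0.4,"ty":0,"tz":-0.1,"roll":0,"jaw":0.9},{"tx":0.4,"ty":0,"tz":-0.1,"roll":0,"jaw":0.9},{"tx":0,"ty":0,"tz":0,"roll":0,"jaw":0.9}]'; python3 look.py pics/l2.png
```

```text
time_s: 10.95
position: [0.5957, -0.1686, 0.0847]
tcp_rot: [[0.992, 0.126, -0.009], [0.126, -0.992, 0.001], [-0.009, -0.002, -1.0]]
force: [-6.8, -1.9, 4.0]
opening: 0.961
grasp_force: 30.0
[ 0.59566321 -0.16859671  0.08469011] [ 0.62446804 -0.16484052  0.03183954] foot in carrier [0.08010506 0.00053302 0.03183954]
```

View pics/l2.png

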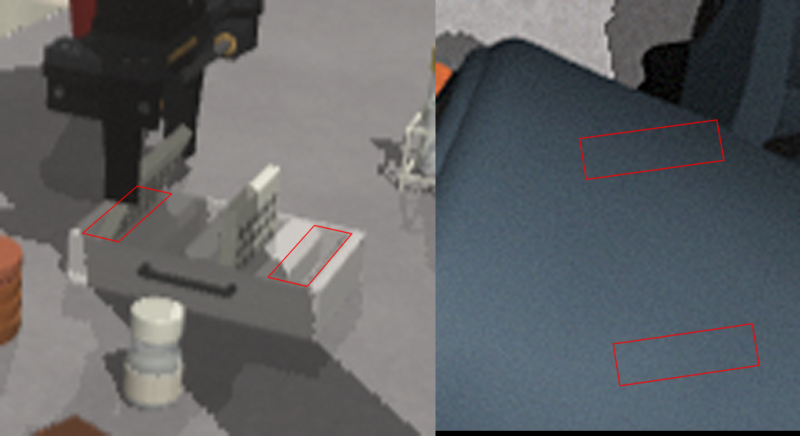

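The panel is turning upright, with its foot in the far slot. Continuing.

```bash
python3 -m jog '[{"tx":0.4,"ty":0,"tz":-0.06,"roll":0,"jaw":0.9},{"tx":0.4,"ty":0,"tz":-0.04,"roll":0,"jaw":0.9},{"tx":0.4,"ty":0,"tz":0,"roll":0,"jaw":0.9},{"tx":0,"ty":0,"tz":0,"roll":0,"jaw":0.9}]'
```

```text
time_s: 11.45
position: [0.6084, -0.1667, 0.0857]
tcp_rot: [[0.992, 0.125, -0.007], [0.125, -0.992, 0.001], [-0.007, -0.002, -1.0]]
force: [-5.0, -0.0, 1.5]
opening: 0.959
grasp_force: 30.0
```

```bash
python3 -m jog '[{"tx":0.4,"ty":0,"tz":0,"roll":0,"jaw":0.9},{"tx":0.3,"ty":0,"tz":0,"roll":0,"jaw":0.9},{"tx":0,"ty":0,"tz":0.2,"roll":0,"jaw":0.9},{"tx":0,"ty":0,"tz":0,"roll":0,"jaw":0.9}]';python3 look.py pics/x.png
```

```text
time_s: 11.85
position: [0.6158, -0.1659, 0.0834]
tcp_rot: [[0.992, 0.125, -0.005], [0.125, -0.992, 0.001], [-0.005, -0.002, -1.0]]
force: [-5.8, -1.5, 0.7]
opening: 0.959
grasp_force: 30.0
[ 0.61575495 -0.16592173  0.08340153] [ 0.64473864 -0.16217785  0.03064796] foot in carrier [0.10054956 0.00063    0.03064796]
```

```bash
python3 -m jog '[{"tx":0,"ty":0,"tz":0.3,"roll":0,"jaw":0.9},{"tx":0,"ty":0,"tz":0.3,"roll":0,"jaw":0.9},{"tx":0,"ty":0,"tz":0,"roll":0,"jaw":0.9}]'
```

```text
time_s: 12.25
position: [0.6158, -0.1661, 0.0772]
tcp_rot: [[0.992, 0.124, -0.005], [0.124, -0.992, 0.001], [-0.005, -0.002, -1.0]]
force: [-5.4, -1.0, -0.2]
opening: 0.963
grasp_force: 30.0
```

```bash
python3 -m jog '[{"tx":0,"ty":0,"tz":0.3,"roll":0,"jaw":0.9},{"tx":0,"ty":0,"tz":0.2,"roll":0,"jaw":0.9},{"tx":0,"ty":0,"tz":0,"roll":0,"jaw":0.9}]'; python3 look.py pics/l3.png
```

```text
time_s: 12.55
position: [0.6158, -0.1661, 0.0723]
tcp_rot: [[0.992, 0.125, -0.005], [0.125, -0.992, 0.001], [-0.005, -0.002, -1.0]]
force: [-6.2, -0.9, 0.5]
opening: 0.958
grasp_force: 30.0
[ 0.61584476 -0.16606944  0.07228805] [ 0.64484974 -0.1623382   0.01954529] foot in carrier [0.10063966 0.00045698 0.01954529]
```

View pics/l3.png

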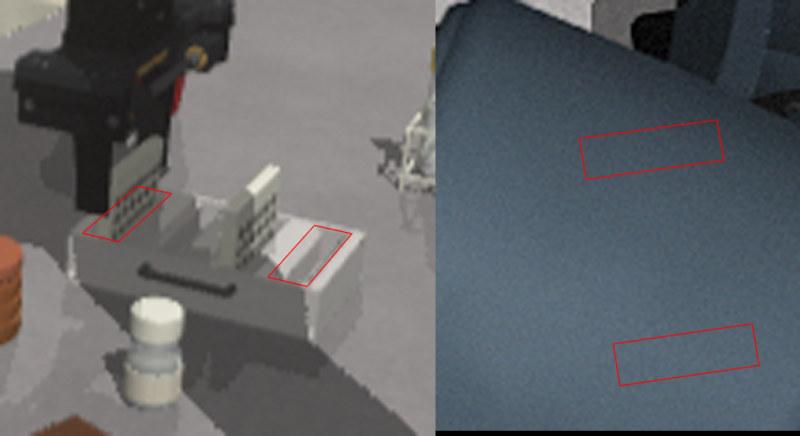

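The panel now stands nearly upright in the far slot, close to home. Pressing it down to the floor.

```bash
python3 -m jog '[{"tx":-0.05,"ty":0,"tz":0.2,"roll":0,"jaw":0.9},{"tx":0,"ty":0,"tz":0.15,"roll":0,"jaw":0.9},{"tx":0,"ty":0,"tz":0,"roll":0,"jaw":0.9}]'
```

```text
time_s: 12.95
position: [0.6158, -0.1662, 0.0691]
tcp_rot: [[0.992, 0.124, -0.004], [0.124, -0.992, 0.001], [-0.004, -0.001, -1.0]]
force: [-4.4, -0.9, 2.7]
opening: 0.96
grasp_force: 30.0
```

```bash
python3 -m jog '[{"tx":0,"ty":0,"tz":0.2,"roll":0,"jaw":0.9},{"tx":0,"ty":0,"tz":0.1,"roll":0,"jaw":0.9},{"tx":0,"ty":0,"tz":0,"roll":0,"jaw":0.9}]'
```

```text
time_s: 13.25
position: [0.6175, -0.1661, 0.0687]
tcp_rot: [[0.992, 0.124, 0.0], [0.124, -0.992, 0.0], [0.0, -0.0, -1.0]]
force: [-6.0, 2.0, 12.4]
opening: 0.959
grasp_force: 30.0
```

On the floor (12 N at z = .0687, expected ≈ .068). Releasing and going up.

```bash
python3 -m jog '[{"tx":0,"ty":0,"tz":-0.15,"roll":0,"jaw":1},{"tx":0,"ty":0,"tz":0,"roll":0,"jaw":1},{"tx":0,"ty":0,"tz":0,"roll":0,"jaw":1},{"tx":0,"ty":0,"tz":0,"roll":0,"jaw":1}]'
```

```text
time_s: 13.65
position: [0.6178, -0.1665, 0.0675]
tcp_rot: [[0.992, 0.124, 0.001], [0.124, -0.992, -0.0], [0.001, 0.0, -1.0]]
force: [-0.1, -0.4, -0.2]
opening: 1.003
grasp_force: 0.0
```

```bash
python3 -m jog '[{"tx":0,"ty":0,"tz":-0.5,"roll":0,"jaw":1},{"tx":0,"ty":0,"tz":-1,"roll":0,"jaw":1},{"tx":0,"ty":0,"tz":-2,"roll":0,"jaw":1},{"tx":0,"ty":0,"tz":-3,"roll":0,"jaw":1},{"tx":0,"ty":0,"tz":-3,"roll":0,"jaw":1},{"tx":0,"ty":0,"tz":-3,"roll":0.06,"jaw":1},{"tx":0,"ty":0,"tz":0,"roll":0.06,"jaw":1},{"tx":0,"ty":0,"tz":0,"roll":0,"jaw":1}]'
```

```text
time_s: 14.45
position: [0.6181, -0.1668, 0.195]
tcp_rot: [[1.0, 0.004, 0.003], [0.004, -1.0, -0.002], [0.003, 0.002, -1.0]]
force: [-1.1, 0.7, -1.2]
opening: 1.004
grasp_force: 0.0
```

```bash
python3 -m jog '[{"tx":-0.5,"ty":-2,"tz":0,"roll":0,"jaw":1},{"tx":-1.1,"ty":-4.4,"tz":0,"roll":0,"jaw":1},{"tx":-1.1,"ty":-4.4,"tz":0,"roll":0,"jaw":1},{"tx":-1.1,"ty":-4.4,"tz":0,"roll":0,"jaw":1},{"tx":-1.1,"ty":-4.4,"tz":0,"roll":0,"jaw":1},{"tx":-1.1,"ty":-4.4,"tz":0,"roll":0,"jaw":1},{"tx":-1.1,"ty":-4.4,"tz":0,"roll":0,"jaw":1},{"tx":-1.1,"ty":-4.4,"tz":0,"roll":0,"jaw":1}]' && python3 -m jog '[{"tx":-0.9,"ty":-4.4,"tz":0,"roll":0,"jaw":1},{"tx":0,"ty":-2.5,"tz":0,"roll":0,"jaw":1},{"tx":0,"ty":0,"tz":4,"roll":0,"jaw":1},{"tx":0,"ty":0,"tz":4,"roll":0,"jaw":1},{"tx":0,"ty":0,"tz":0,"roll":0,"jaw":1},{"tx":0,"ty":0,"tz":0,"roll":0,"jaw":1}]'
```

```text
time_s: 15.25
position: [0.5313, 0.1637, 0.1919]
tcp_rot: [[1.0, 0.006, -0.003], [0.006, -1.0, 0.0], [-0.003, -0.0, -1.0]]
force: [0.3, -0.1, 0.5]
opening: 1.004
grasp_force: 0.0
time_s: 15.85
position: [0.5231, 0.2304, 0.1121]
tcp_rot: [[1.0, 0.005, -0.004], [0.005, -1.0, -0.001], [-0.004, 0.001, -1.0]]
force: [-0.3, -0.2, -0.2]
opening: 0.997
grasp_force: 0.0
```

```bash
python3 -m jog '[{"tx":0.2,"ty":0,"tz":1,"roll":0,"jaw":1},{"tx":0,"ty":0,"tz":0.7,"roll":0,"jaw":1},{"tx":0,"ty":0,"tz":0.3,"roll":0,"jaw":1},{"tx":0,"ty":0,"tz":0.3,"roll":0,"jaw":1},{"tx":0,"ty":0,"tz":0,"roll":0,"jaw":1}]'
```

```text
time_s: 16.35
position: [0.5266, 0.23, 0.0897]
tcp_rot: [[1.0, 0.004, -0.0], [0.004, -1.0, 0.0], [-0.0, -0.0, -1.0]]
force: [0.6, -0.1, -0.0]
opening: 1.003
grasp_force: 0.1
```

```bash
python3 -m jog '[{"tx":0,"ty":0,"tz":0.3,"roll":0,"jaw":1},{"tx":0,"ty":0,"tz":0.3,"roll":0,"jaw":1},{"tx":0,"ty":0,"tz":0.3,"roll":0,"jaw":1},{"tx":0,"ty":0,"tz":0.3,"roll":0,"jaw":1},{"tx":0,"ty":0,"tz":0.2,"roll":0,"jaw":1},{"tx":0,"ty":0,"tz":0,"roll":0,"jaw":1}]'
```

```text
time_s: 16.95
position: [0.5264, 0.2302, 0.0753]
tcp_rot: [[1.0, 0.004, -0.001], [0.004, -1.0, 0.0], [-0.001, -0.0, -1.0]]
force: [0.0, -0.5, -0.6]
opening: 0.999
grasp_force: 0.1
```

```bash
python3 -m jog '[{"tx":0,"ty":0,"tz":0,"roll":0,"jaw":0.9},{"tx":0,"ty":0,"tz":0,"roll":0,"jaw":0.9},{"tx":0,"ty":0,"tz":0,"roll":0,"jaw":0.9},{"tx":0,"ty":0,"tz":0,"roll":0,"jaw":0.9}]' && python3 -m jog '[{"tx":-0.29,"ty":0,"tz":-0.41,"roll":0,"jaw":0.9},{"tx":-0.57,"ty":0,"tz":-0.82,"roll":0,"jaw":0.9},{"tx":-0.57,"ty":0,"tz":-0.82,"roll":0,"jaw":0.9},{"tx":-0.57,"ty":0,"tz":-0.82,"roll":0,"jaw":0.9},{"tx":-0.57,"ty":0,"tz":-0.82,"roll":0,"jaw":0.9}]'
```

```text
time_s: 17.35
position: [0.5266, 0.2302, 0.0758]
tcp_rot: [[1.0, 0.004, 0.0], [0.004, -1.0, 0.0], [0.0, -0.0, -1.0]]
force: [0.8, -0.1, -1.3]
opening: 0.961
grasp_force: 30.0
time_s: 17.85
position: [0.5003, 0.2301, 0.1137]
tcp_rot: [[1.0, 0.004, 0.0], [0.004, -1.0, 0.0], [0.0, -0.0, -1.0]]
force: [-0.0, -0.5, -0.4]
opening: 0.96
grasp_force: 30.0
```

```bash
python3 -m jog '[{"tx":-0.57,"ty":0,"tz":-0.82,"roll":0,"jaw":0.9},{"tx":-0.86,"ty":0,"tz":-1.23,"roll":0,"jaw":0.9},{"tx":-0.86,"ty":0,"tz":-1.23,"roll":0,"jaw":0.9},{"tx":0,"ty":0,"tz":-3,"roll":0,"jaw":0.9},{"tx":0,"ty":0,"tz":-3,"roll":0,"jaw":0.9},{"tx":0,"ty":0,"tz":0,"roll":0,"jaw":0.9},{"tx":0,"ty":0,"tz":0,"roll":0,"jaw":0.9}]'
```

```text
time_s: 18.55
position: [0.4778, 0.23, 0.2066]
tcp_rot: [[1.0, 0.004, 0.002], [0.004, -1.0, 0.0], [0.002, -0.0, -1.0]]
force: [0.2, 0.3, -1.1]
opening: 0.961
grasp_force: 30.0
```

```bash
python3 -m jog '[{"tx":0,"ty":2,"tz":0,"roll":0,"jaw":0.9},{"tx":-0.3,"ty":4.4,"tz":0,"roll":0,"jaw":0.9},{"tx":-0.3,"ty":4.4,"tz":0,"roll":0,"jaw":0.9},{"tx":-0.3,"ty":4.4,"tz":0,"roll":0,"jaw":0.9},{"tx":-0.3,"ty":4.4,"tz":0,"roll":0,"jaw":0.9},{"tx":-0.3,"ty":4.4,"tz":0,"roll":0,"jaw":0.9},{"tx":-0.3,"ty":4.4,"tz":0,"roll":0,"jaw":0.9},{"tx":-0.3,"ty":4.4,"tz":0,"roll":0,"jaw":0.9}]' && python3 -m jog '[{"tx":-0.3,"ty":4.4,"tz":0,"roll":0,"jaw":0.9},{"tx":-0.2,"ty":4.4,"tz":0,"roll":0,"jaw":0.9},{"tx":0,"ty":0.1,"tz":0,"roll":-0.06,"jaw":0.9},{"tx":0,"ty":0,"tz":2,"roll":-0.06,"jaw":0.9},{"tx":0,"ty":0,"tz":3,"roll":0,"jaw":0.9},{"tx":0,"ty":0,"tz":3,"roll":0,"jaw":0.9},{"tx":0,"ty":0,"tz":0,"roll":0,"jaw":0.9},{"tx":0,"ty":0,"tz":0,"roll":0,"jaw":0.9}]'
```

```text
time_s: 19.35
position: [0.4569, -0.0993, 0.2043]
tcp_rot: [[1.0, 0.004, -0.003], [0.004, -1.0, 0.001], [-0.003, -0.001, -1.0]]
force: [1.0, -0.8, -0.3]
opening: 0.957
grasp_force: 30.0
time_s: 20.15
position: [0.453, -0.1866, 0.1247]
tcp_rot: [[0.992, 0.124, -0.003], [0.124, -0.992, 0.002], [-0.002, -0.002, -1.0]]
force: [0.7, -0.6, 0.2]
opening: 0.963
grasp_force: 30.0
```

```bash
python3 -m jog '[{"tx":0,"ty":0,"tz":2,"roll":0,"jaw":0.9},{"tx":0,"ty":0,"tz":0.9,"roll":0,"jaw":0.9},{"tx":0,"ty":0,"tz":0,"roll":0,"jaw":0.9},{"tx":0,"ty":0,"tz":0,"roll":0,"jaw":0.9}]'; python3 look.py pics/l4.png 35
```

```text
time_s: 20.55
position: [0.4542, -0.1873, 0.0972]
tcp_rot: [[0.992, 0.124, 0.001], [0.124, -0.992, -0.001], [0.001, 0.001, -1.0]]
force: [-0.2, -0.3, 0.5]
opening: 0.964
grasp_force: 30.0
[ 0.45419093 -0.1873483   0.09720809] [ 0.48350667 -0.18371759  0.04463038] foot in carrier [-0.06211092 -0.00049942  0.04463038]
```

View pics/l4.png

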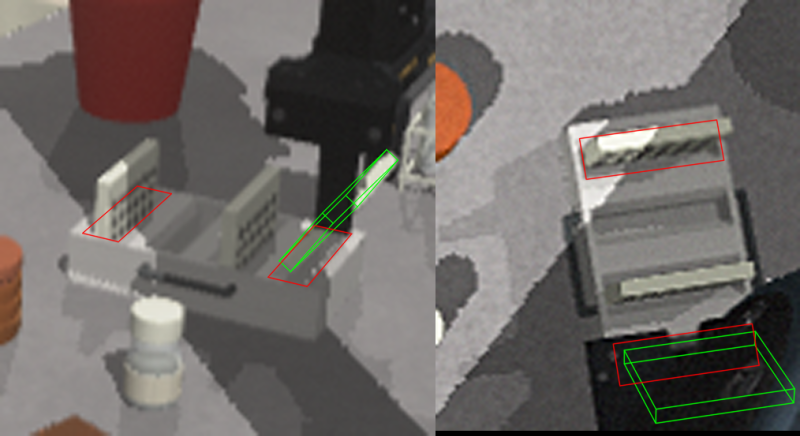

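The first panel stands upright in the far slot at the loaded panel's height, and the second is poised over slot 0. Entering.

```bash
python3 -m jog '[{"tx":-0.15,"ty":0,"tz":0.3,"roll":0,"jaw":0.9},{"tx":0,"ty":0,"tz":0.4,"roll":0,"jaw":0.9},{"tx":0,"ty":0,"tz":0.3,"roll":0,"jaw":0.9},{"tx":0,"ty":0,"tz":0.3,"roll":0,"jaw":0.9},{"tx":0,"ty":0,"tz":0,"roll":0,"jaw":0.9}]'
```

```text
time_s: 21.15
position: [0.4521, -0.1872, 0.0829]
tcp_rot: [[0.992, 0.124, -0.001], [0.124, -0.992, 0.001], [-0.001, -0.001, -1.0]]
force: [0.3, 0.2, -0.4]
opening: 0.961
grasp_force: 30.0
```

```bash
python3 -m jog '[{"tx":0,"ty":0,"tz":0.3,"roll":0,"jaw":0.9},{"tx":0.45,"ty":0,"tz":-0.15,"roll":0,"jaw":0.9},{"tx":0.45,"ty":0,"tz":-0.2,"roll":0,"jaw":0.9},{"tx":0,"ty":0,"tz":0,"roll":0,"jaw":0.9}]'
```

```text
time_s: 21.55
position: [0.4595, -0.1859, 0.0838]
tcp_rot: [[0.992, 0.126, -0.005], [0.126, -0.992, 0.001], [-0.005, -0.002, -1.0]]
force: [-5.2, -2.4, -0.0]
opening: 0.962
grasp_force: 30.0
```

```bash
python3 -m jog '[{"tx":0.4,"ty":0,"tz":-0.1,"roll":0,"jaw":0.9},{"tx":0.4,"ty":0,"tz":-0.1,"roll":0,"jaw":0.9},{"tx":0.4,"ty":0,"tz":-0.06,"roll":0,"jaw":0.9},{"tx":0,"ty":0,"tz":0,"roll":0,"jaw":0.9}]'
```

```text
time_s: 21.95
position: [0.4706, -0.1838, 0.0866]
tcp_rot: [[0.992, 0.126, -0.007], [0.126, -0.992, 0.002], [-0.006, -0.003, -1.0]]
force: [-5.6, -1.5, 3.9]
opening: 0.961
grasp_force: 30.0
```

```bash
python3 -m jog '[{"tx":0.4,"ty":0,"tz":-0.04,"roll":0,"jaw":0.9},{"tx":0.4,"ty":0,"tz":0,"roll":0,"jaw":0.9},{"tx":0.4,"ty":0,"tz":0,"roll":0,"jaw":0.9},{"tx":0.3,"ty":0,"tz":0,"roll":0,"jaw":0.9},{"tx":0,"ty":0,"tz":0.2,"roll":0,"jaw":0.9},{"tx":0,"ty":0,"tz":0,"roll":0,"jaw":0.9}]'
```

```text
time_s: 22.55
position: [0.486, -0.1819, 0.0846]
tcp_rot: [[0.992, 0.125, -0.005], [0.125, -0.992, 0.002], [-0.005, -0.003, -1.0]]
force: [-4.4, -0.3, 1.0]
opening: 0.959
grasp_force: 30.0
```

```bash
python3 -m jog '[{"tx":0,"ty":0,"tz":0.3,"roll":0,"jaw":0.9},{"tx":0,"ty":0,"tz":0.3,"roll":0,"jaw":0.9},{"tx":0,"ty":0,"tz":0.3,"roll":0,"jaw":0.9},{"tx":0,"ty":0,"tz":0,"roll":0,"jaw":0.9}]'
```

```text
time_s: 22.95
position: [0.4861, -0.1821, 0.0754]
tcp_rot: [[0.992, 0.125, -0.005], [0.125, -0.992, 0.002], [-0.004, -0.002, -1.0]]
force: [-5.0, -1.3, -1.3]
opening: 0.963
grasp_force: 30.0
```

```bash
python3 -m jog '[{"tx":0,"ty":0,"tz":0.3,"roll":0,"jaw":0.9},{"tx":0,"ty":0,"tz":0.2,"roll":0,"jaw":0.9},{"tx":0,"ty":0,"tz":0.15,"roll":0,"jaw":0.9},{"tx":0,"ty":0,"tz":0,"roll":0,"jaw":0.9}]'
```

```text
time_s: 23.35
position: [0.4864, -0.1822, 0.0695]
tcp_rot: [[0.992, 0.125, -0.004], [0.125, -0.992, 0.002], [-0.004, -0.002, -1.0]]
force: [-4.9, 0.0, 4.5]
opening: 0.961
grasp_force: 30.0
```

```bash
python3 -m jog '[{"tx":0,"ty":0,"tz":0.15,"roll":0,"jaw":0.9},{"tx":0,"ty":0,"tz":0.05,"roll":0,"jaw":0.9},{"tx":0,"ty":0,"tz":0,"roll":0,"jaw":0.9}]'
```

```text
time_s: 23.65
position: [0.4874, -0.1821, 0.0691]
tcp_rot: [[0.992, 0.124, -0.001], [0.124, -0.992, 0.001], [-0.001, -0.001, -1.0]]
force: [-4.9, 2.3, 15.2]
opening: 0.957
grasp_force: 30.0
```

On the floor, same as the first. Releasing and withdrawing.

```bash
python3 -m jog '[{"tx":0,"ty":0,"tz":-0.1,"roll":0,"jaw":1},{"tx":0,"ty":0,"tz":0,"roll":0,"jaw":1},{"tx":0,"ty":0,"tz":0,"roll":0,"jaw":1},{"tx":0,"ty":0,"tz":0,"roll":0,"jaw":1}]' && python3 -m jog '[{"tx":0,"ty":0,"tz":-0.5,"roll":0,"jaw":1},{"tx":0,"ty":0,"tz":-1,"roll":0,"jaw":1},{"tx":0,"ty":0,"tz":-2,"roll":0,"jaw":1},{"tx":0,"ty":0,"tz":-3,"roll":0,"jaw":1},{"tx":0,"ty":0,"tz":-4,"roll":0,"jaw":1},{"tx":0,"ty":0,"tz":-4,"roll":0,"jaw":1},{"tx":0,"ty":4.5,"tz":0,"roll":0,"jaw":1},{"tx":0,"ty":4.5,"tz":0,"roll":0,"jaw":1}]' && python3 -m jog '[{"tx":0,"ty":4.5,"tz":0,"roll":0,"jaw":1},{"tx":0,"ty":4.5,"tz":0,"roll":0,"jaw":1},{"tx":0,"ty":4.5,"tz":0,"roll":0,"jaw":1},{"tx":0,"ty":4.5,"tz":0,"roll":0,"jaw":1},{"tx":0,"ty":0,"tz":0,"roll":0,"jaw":1},{"tx":0,"ty":0,"tz":0,"roll":0,"jaw":1}]'
python3 - <<'E'
from h import *
a=capture("top")["img"][90:300,180:460,::-1];b=capture("side")["img"][140:300,150:420,::-1]
a=cv2.resize(a,(400,300),interpolation=cv2.INTER_CUBIC);b=cv2.resize(b,(540,320),interpolation=cv2.INTER_CUBIC)
im=np.zeros((600,800,3),np.uint8);c=cv2.resize(capture("top")["img"][140:260,370:460,::-1],(400,533)[::1] if 0 else (210,280),interpolation=cv2.INTER_CUBIC)
im[:280,:373]=cv2.resize(a,(373,280));im[:280,380:590]=c;im[280:,:540]=b;cv2.imwrite("pics/end.png",im)
E
```

```text
time_s: 24.05
position: [0.4886, -0.1832, 0.0683]
tcp_rot: [[0.992, 0.124, 0.001], [0.124, -0.992, -0.0], [0.001, 0.001, -1.0]]
force: [0.8, -0.1, -0.6]
opening: 1.0
grasp_force: 0.0
time_s: 24.85
position: [0.5002, -0.2727, 0.2167]
tcp_rot: [[0.992, 0.127, 0.004], [0.127, -0.992, -0.003], [0.004, 0.004, -1.0]]
force: [1.6, -0.3, -0.8]
opening: 1.001
grasp_force: 0.0
time_s: 25.45
position: [0.521, -0.4516, 0.2135]
tcp_rot: [[0.993, 0.122, -0.0], [0.122, -0.993, 0.001], [0.0, -0.001, -1.0]]
force: [-0.2, 0.9, -0.5]
opening: 1.002
grasp_force: 0.0
```

View pics/end.png

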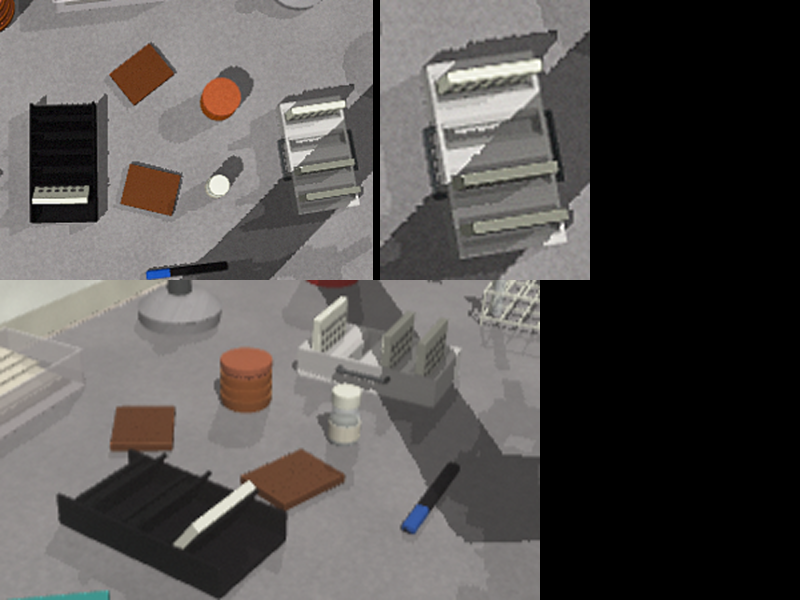

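The final views show three large panels upright at one height in the carrier (slots 0, 1 and 3), the small panel alone in the stand, and the bystanders unmoved. Handing in.

```bash
python3 -c "from rig import hand_in; print(hand_in())"
```

```text
the job is handed in; nothing more can be done
None
```

The job is handed in: both large panels from the stand now stand home and released in carrier slots 3 and 0. The last pictures show the small panel, the loaded panel and the bystanders where they were; time used was about 26 s, and no verdict came back.

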